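# Release a capacitor from the two-key gravity feeder

## Robot

A 6-joint arm with a two-finger parallel gripper is mounted at the origin on the work surface. World frame = base frame: x ahead of the robot, y to its left, z up, the work surface at z = 0. Lengths are in mm, angles in rad, forces in N, time in s.
With the tool pointing down it reaches from about 400 to 925 mm from the base axis. Payload 12.5 kg.
Tool frame: the origin (TCP) lies between the finger pads; the fingertips stand 11 mm ahead of it and the grasp point (between the pads) lies 8 mm behind it; y points along the fingers, x is the direction in which the jaws open and shut, and the axes are right-handed (so a half turn about y gives the same grasp; the last joint's range is limited). The gripper opens to 95 mm and grips with 3 to 60 N. Pads are 20 mm wide; open, the fingers measure 119 mm over their backs; the gripper's body (75 mm by 180 mm) begins 59 mm behind the grasp point.
Start: joints at [1.229, 0.491, 1.559, -0, 1.092, -0.106], TCP at [145.994, 607.726, 225.661] pointing down, gripper open.
Joint ranges: [-3.1, 3.1], [-0.84, 2.19], [0.05, 2.79], [-1.13, 4.28], [0.06, 2.93], [-2.69, 2.69]. Speed limits (rad/s): [2.22, 2.22, 2.79, 3.14, 3.14, 3.14].

## Interface

Orientations are given as [roll, pitch, yaw] about the fixed x, y, z axes, in that order (R = Rz(yaw) Ry(pitch) Rx(roll)).
In Python, from cell import env gives the robot as it stands.
- The arm moves only by the tool jog_arm, never from a script. Its argument "series" is a list of rows, each an object of numbers: "dx", "dy", "dz": the shift along the world's x, y, z in m; "rx", "ry", "rz": the turn, a rotation vector about the world's x, y, z in degrees; "gripper": the opening, from 0 (shut) to 1 (fully open). A call has 1 to 12 rows; each row shifts and turns the commanded pose from where the row before left it; what a row does not reach is not made up. A row lasts 1/10 s, in which the tool goes at most 50 mm and 8.59 degrees, less where a joint would pass 70% of its speed; a pose out of reach is approached as far as the arm can. A call is refused whole if a number of a shift passes 0.05 or a number of a turn 8.59, either way. A call with a gripper value outside its range is refused whole. The fingers move at their own pace and stop on an object; the grip force is fixed at half the most. Time passes only in rows, so rows that do not move let the fingers close. It gives the time, the measured TCP pose, the force and the opening at its end, in the units of the state.
- env.state(): the state, without advancing time (a new reading comes with each control period).
- env.read_camera(name): name is "scene" or "side" or "wrist"; returns the picture (400x640x3 uint8, red, green, blue); there is no depth.
- env.camera_info(name): a dict with "camera_matrix" (3x3 intrinsics, pixels), "k1" (the pictures are not rectified: a ray, as slopes to the right and down, at radius r is drawn at 1 + k1 r^2 times it, then the intrinsics apply), "R" (3x3) and "t" (3): a world point X has camera coordinates R X + t; the wrist camera has in their place "mount" (4x4, takes a point from camera to tool coordinates, whose origin is the TCP and whose axes are the tool frame's). Camera axes: x right, y down, z forward; pixel columns grow to the right and rows downward; lengths in mm; the calibration is good to about 2 mm. A picture is of the moment at which its call begins: read the wrist's pose just before it. camera_info takes no time and is no camera call.
- env.job_done(): hands the job in, once; it reports no verdict.
The state is a dict: "t": time; "joints": joint angles; "qvel": joint speeds; "tau": joint torques, N m; "eef_pos": TCP position; "tcp_rot": TCP orientation; "ft_force": force on the tool from outside, world axes, zero at the start; "moment": the same for the moment, N m; "opening": opening from 0.0 (shut) to 1.0 (fully open).
Only numpy, scipy, OpenCV 4.12 (cv2) and the standard library are available. Lean on these libraries where they do the work, as an engineer would, in place of code of your own. Each camera call takes 0.05 s, during which the arm holds its last target.

## Task

Press the feeder's two round black keys fully down together, one fingertip on each, and hold both down until the grey capacitor has rolled down the channel and lies still against the low end stop. Then let both keys come up and draw the hand clear; do not touch or lift the capacitor, and leave the other things on the bench alone.

Things in the scene. Friction and masses are not known exactly. Their poses are not given: they have to be found in the camera images.
- feeder: White gravity feeder fixed to the bench, about 145 x 232 mm (its x, y), 94 mm high. Origin on the bench surface, mid-length; z up. Its -x side is a flat key housing (x -64 to +10, y -80 to +80, top at z 75 mm) with the keys at x -28, y +30 and -30 mm. Its +x side is an open channel (centre line x +45, 58 mm wide, low rails) sloping down 9 degrees from the +y to the -y end.
- gate (a point): Midpoint between the two steel pins that stand 8 mm up through the channel floor and hold the capacitor back (feeder y +30 mm). Each key lowers one pin: the capacitor is free to roll only with both keys more than about half of their 12 mm down, and then takes well under a second to reach the end stop.
- end_stop (a point): Middle of the inner face of the 62 mm high end stop at the low, -y end of the channel (feeder x +45, y -110, z 45 mm).
- key_left_top (a point): Centre of the flat top of the key at +y of the feeder: a round black push key, 24 mm diameter, standing 21 mm above its housing when up (96 mm above the bench). It is pressed straight down. The key tops are 60 mm apart, along the feeder's y axis, with nothing between them above the housing.
- key_right_top (a point): Centre of the flat top of the other, identical key, at -y of the feeder.
- key_left (a joint): How far the +y key is pressed, m: 0 up, 0.012 fully down on its stop. Sprung: starts to move at about 1 N, takes about 3 N at the stop, and comes up by itself.
- key_right (a joint): The same for the -y key.
- capacitor_center (a point): Centre of the grey can capacitor, a cylinder 40 mm in diameter and 50 mm long, with a bare metal band at one end, about 90 g, lying across the channel (its axis along the feeder's x) against the two pins. At the end it lies against the end stop, its centre at about y -90 mm in the feeder's frame.
- spare_can: Bystander: an identical capacitor standing on end on the bench near one end of the feeder, 40 mm diameter, 50 mm high. Origin at the centre of its underside.
- flux_jar: Bystander: small amber jar with a black lid, 48 mm diameter, 55 mm high. Origin at the centre of its underside.
- driver: Bystander: screwdriver about 160 mm long with a black handle, lying on the bench beyond the feeder's channel.
Not all that is in view belongs to the job. Leave any purple, red or yellow look-alike of the part that bears capacitor_center alone.

How it is judged:
By the outcome, as a careful person would: the job done as asked, in the order asked, and still so for the second after the job is handed in, with the robot touching nothing.
It also fails if it takes over 29 s, if anything falls off the work surface, if the arm or the gripper's body presses on something with over 40 N, if the wrist force passes 120 N, or if a joint passes its speed limit or range.

## Working session

There is one attempt and no reset: what is moved stays moved. The work goes in short steps, Python scripts to look and compute and a tool call to move; the robot and the scene stay as the last step left them, time stands still between calls to the robot, and variables do not carry over. Pictures are saved under pics/ and viewed, and the job is handed in when it is done.

Besides the shell and the picture viewer there is one more tool, called after ">>>" by a JSON object that holds its "method" and its "body". jog_arm: Moves the arm, as the interface text tells. Its arguments: {"type":"object","properties":{"series":{"type":"array"}},"required":["series"]}

```bash
ls; mkdir -p pics
python3 - <<'E'
from cell import env
import cv2
for n in ["scene","side","wrist"]:
    im=env.read_camera(n); cv2.imwrite(f"pics/{n}0.png",im[:,:,::-1])
    print(n,env.camera_info(n))
print(env.state())
E
```

```text
pics
scene {'camera_matrix': array([[392.39554963,   0.        , 321.73587402],
       [  0.        , 392.39554963, 200.81723084],
       [  0.        ,   0.        ,   1.        ]]), 'k1': -0.0856230107980936, 'R': array([[-0.53837219,  0.84254793,  0.01638193],
       [ 0.65364593,  0.42977914, -0.62292607],
       [-0.53188569, -0.32465809, -0.78210916]]), 't': array([ 296.49251623, -383.50573639, 1296.27617395])}
side {'camera_matrix': array([[375.92213882,   0.        , 317.77138224],
       [  0.        , 375.92213882, 201.04330519],
       [  0.        ,   0.        ,   1.        ]]), 'k1': 0.028180423787809168, 'R': array([[ 0.70381898, -0.71003852, -0.02200307],
       [-0.44694305, -0.41852798, -0.79061763],
       [ 0.55216007,  0.56628581, -0.61191472]]), 't': array([-378.21808503,  381.55688204,  566.30371501])}
wrist {'camera_matrix': array([[287.24624179,   0.        , 317.60418564],
       [  0.        , 287.24624179, 198.19560107],
       [  0.        ,   0.        ,   1.        ]]), 'k1': -0.05361074068386478, 'mount': array([[ 9.99999221e-01, -5.17102981e-04,  1.13
[... 267 characters left out ...]
         1.00000000e+00]])}
{'t': 0.15, 'joints': array([ 1.22940867e+00,  4.91382219e-01,  1.55931337e+00, -4.50253919e-06,
        1.09167802e+00, -1.05590276e-01]), 'qvel': array([-1.21359663e-03, -1.55069520e-03, -1.20597573e-03,  6.36455729e-06,
       -1.13471219e-03,  1.17414278e-03]), 'tau': array([ 1.67362748e-03, -6.12898135e+01, -2.58277005e+01,  6.92766672e-02,
        4.72659536e-02, -9.42350812e-05]), 'eef_pos': array([145.92891402, 607.55527181, 225.21878712]), 'tcp_rot': array([-1.57071799e+00,  7.77027834e-04,  1.33500106e+00]), 'ft_force': array([-0.01017821,  1.24539553, -0.19575263]), 'moment': array([-0.01014018, -0.04944007, -0.01375576]), 'opening': 0.9970399856872896}
```

View pics/scene0.png

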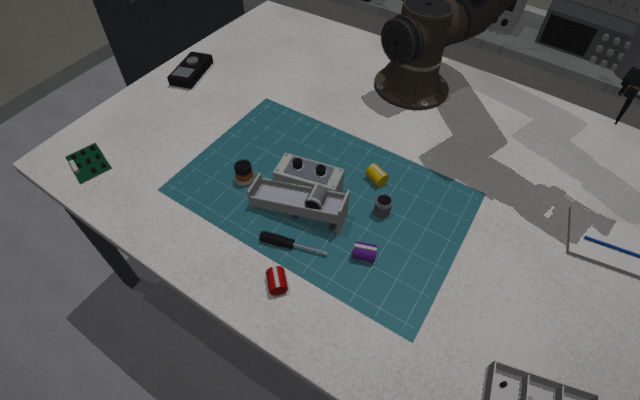

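View pics/side0.png

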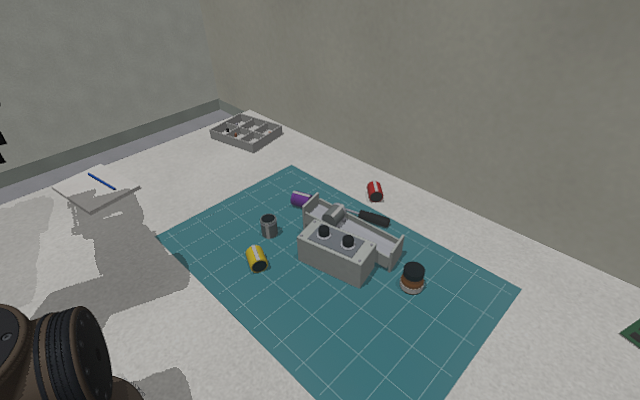

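View pics/wrist0.png

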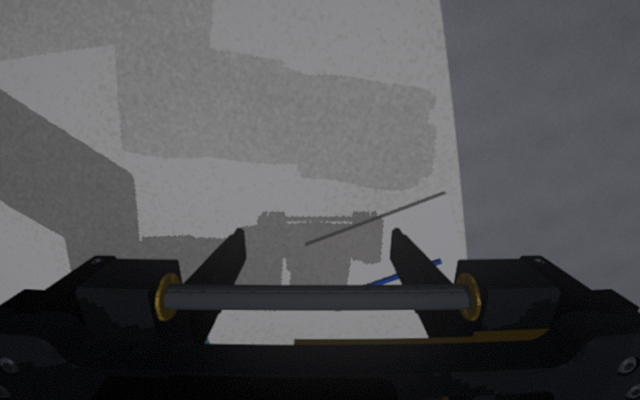

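Scene view: the feeder's two black keys are at about (298,163) and (320,170). The grey capacitor is in the channel at (316,196) and the spare can at (383,206). Yellow (377,175), purple (365,252) and red (277,281) are look-alikes. The jar lid (243,166) and driver handle (277,240) are also black. In the side view the keys are at (324,231) and (348,242). Close crops next.

```bash
cat > h.py <<'E'
import numpy as np,cv2
from cell import env
def und(info,uv):
    K=info['camera_matrix'];x=(np.array(uv,float)-K[:2,2])/np.array([K[0,0],K[1,1]])
    # iterate undistort
    s=x.copy()
    for _ in range(30): s=x/(1+info['k1']*(s@s))
    return s
def ray(name,uv,state=None):
    i=env.camera_info(name);s=und(i,uv);d=np.array([s[0],s[1],1.])
    R,t=i['R'],i['t'];return -R.T@t,R.T@d
def plane(name,uv,z):
    c,d=ray(name,uv);return c+d*(z-c[2])/d[2]
def tri(a,b):
    (c1,d1),(c2,d2)=a,b
    s=np.linalg.lstsq(np.c_[d1,-d2],c2-c1,rcond=None)[0]
    p,q=c1+s[0]*d1,c2+s[1]*d2
    return (p+q)/2,np.linalg.norm(p-q)
def proj(name,X):
    i=env.camera_info(name);p=i['R']@np.array(X,float)+i['t'];s=p[:2]/p[2];s=s*(1+i['k1']*(s@s))
    return i['camera_matrix'][:2,:2]@s+i['camera_matrix'][:2,2]
E
python3 - <<'E'
import cv2,numpy as np
for n,(x0,y0,x1,y1) in {"scene":(240,140,360,230),"side":(290,180,410,270)}.items():
    im=cv2.imread(f"pics/{n}0.png")
    c=cv2.resize(im[y0:y1,x0:x1],None,fx=6,fy=6,interpolation=cv2.INTER_CUBIC);cv2.imwrite(f"pics/{n}_crop.png",c)
    m=(im.max(2)<45).astype(np.uint8);m2=np.zeros_like(m);m2[y0:y1,x0:x1]=m[y0:y1,x0:x1]
    k,l,s,c=cv2.connectedComponentsWithStats(m2)
    for i in range(1,k):
        if s[i,4]>15: print(n,s[i],c[i])
E
```

```text
scene [293 158   9  11  85] [297.         163.11764706]
scene [240 160  11  16 154] [244.53246753 167.63636364]
scene [316 165   9  11  86] [320.11627907 169.86046512]
scene [305 201  15   8  86] [311.88372093 204.62790698]
scene [292 215   6   4  17] [294.47058824 216.58823529]
scene [329 223   7   7  40] [331.725 226.3  ]
side [374 193   7   6  17] [376.82352941 195.        ]
side [371 195  11   7  24] [375.375 198.125]
side [359 211  31  16  88] [373.34090909 220.04545455]
side [319 226  10  11  92] [323.58695652 230.93478261]
side [343 235  11  12  95] [347.69473684 240.87368421]
```

View pics/scene_crop.png

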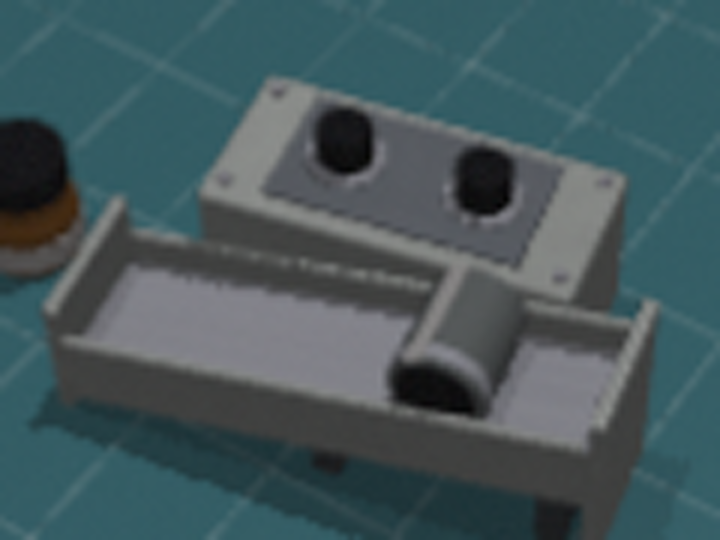

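View pics/side_crop.png

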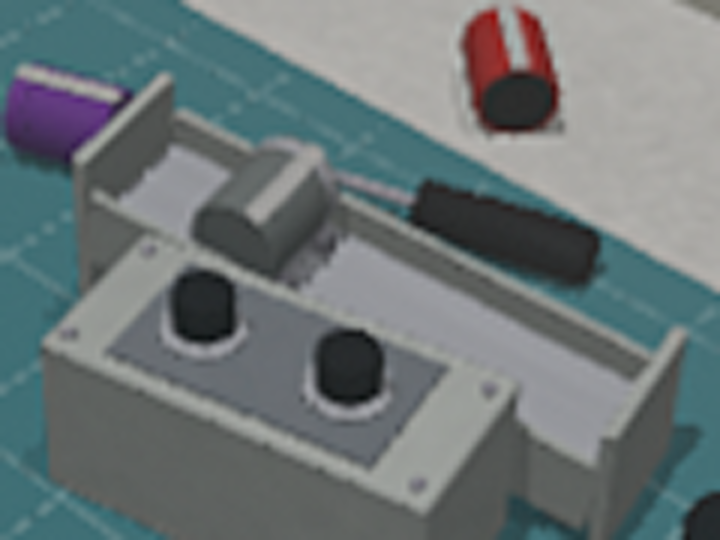

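Run:
```python
from h import *
L=tri(ray("scene",(320.2,169.9)),ray("side",(323.6,230.9)));R=tri(ray("scene",(297.0,163.1)),ray("side",(347.7,240.9)))
print(L,R)
for n,a,b in (("scene",(320.2,169.9),(297.,163.1)),("side",(323.6,230.9),(347.7,240.9))):
    print(n,plane(n,a,86),plane(n,b,86))
d=L[0]-R[0];print(np.hypot(d[0],d[1]),np.degrees(np.arctan2(d[1],d[0])), (L[0]+R[0])/2)
```

```text
(array([557.08778831,  -1.53045715,  86.03072875]), np.float64(0.6999882201891334)) (array([569.34004587, -60.30488365,  86.26136483]), np.float64(0.507465253990299))
scene [557.31250009  -1.79726976  86.        ] [569.29956496 -60.65170939  86.        ]
side [556.9243661   -1.20544867  86.        ] [569.39824499 -59.92705268  86.        ]
60.037913238090205 101.7753757036544 [563.21391709 -30.9176704   86.14604679]
```

Triangulating the keys gives z = 86 mm (mid-height of the key), 60.04 mm apart, with the midpoint at (563.2, -30.9). The axis angle is 101.8°, and both views agree. Black things that could be mistaken for a key are the jar lid (243,166) and the driver handle (277,240), but only the pair on the housing fits. I need tool yaw 101.8° (+25.3°). The opening should be about 0.53, so the fingers sit ±30 mm from centre.

>>> {"method": "jog_arm", "body": {"series": [{"dx": 0.026, "dy": -0.04, "rz": 1.6, "gripper": 0.53}, {"dx": 0.026, "dy": -0.04, "rz": 1.6}, {"dx": 0.026, "dy": -0.04, "rz": 1.6}, {"dx": 0.026, "dy": -0.04, "rz": 1.6}, {"dx": 0.026, "dy": -0.04, "rz": 1.6}, {"dx": 0.026, "dy": -0.04, "rz": 1.6}, {"dx": 0.026, "dy": -0.04, "rz": 1.6}, {"dx": 0.026, "dy": -0.04, "rz": 1.6}, {"dx": 0.026, "dy": -0.04, "rz": 1.6}, {"dx": 0.026, "dy": -0.04, "rz": 1.6}, {"dx": 0.026, "dy": -0.04, "rz": 1.6}, {"dx": 0.026, "dy": -0.04, "rz": 1.6}]}}

```text
$.series[0]: bad value
```

>>> {"method": "jog_arm", "body": {"series": [{"dx": 0.026, "dy": -0.04, "dz": 0.0, "rx": 0.0, "ry": 0.0, "rz": 1.6, "gripper": 0.53}, {"dx": 0.026, "dy": -0.04, "dz": 0.0, "rx": 0.0, "ry": 0.0, "rz": 1.6, "gripper": 0.53}, {"dx": 0.026, "dy": -0.04, "dz": 0.0, "rx": 0.0, "ry": 0.0, "rz": 1.6, "gripper": 0.53}, {"dx": 0.026, "dy": -0.04, "dz": 0.0, "rx": 0.0, "ry": 0.0, "rz": 1.6, "gripper": 0.53}, {"dx": 0.026, "dy": -0.04, "dz": 0.0, "rx": 0.0, "ry": 0.0, "rz": 1.6, "gripper": 0.53}, {"dx": 0.026, "dy": -0.04, "dz": 0.0, "rx": 0.0, "ry": 0.0, "rz": 1.6, "gripper": 0.53}, {"dx": 0.026, "dy": -0.04, "dz": 0.0, "rx": 0.0, "ry": 0.0, "rz": 1.6, "gripper": 0.53}, {"dx": 0.026, "dy": -0.04, "dz": 0.0, "rx": 0.0, "ry": 0.0, "rz": 1.6, "gripper": 0.53}, {"dx": 0.026, "dy": -0.04, "dz": 0.0, "rx": 0.0, "ry": 0.0, "rz": 1.6, "gripper": 0.53}, {"dx": 0.026, "dy": -0.04, "dz": 0.0, "rx": 0.0, "ry": 0.0, "rz": 1.6, "gripper": 0.53}, {"dx": 0.026, "dy": -0.04, "dz": 0.0, "rx": 0.0, "ry": 0.0, "rz": 1.6, "gripper": 0.53}, {"dx": 0.026, "dy": -0.04, "dz": 0.0, "rx": 0.0, "ry": 0.0, "rz": 1.6, "gripper": 0.53}]}}

```text
t: 1.35
eef_pos: [458.7, 125.8, 225.7]
tcp_rot: [-1.571, -0.0, 1.671]
ft_force: [0.7, 1.5, -1.0]
opening: 0.524
```

>>> {"method": "jog_arm", "body": {"series": [{"dx": 0.026, "dy": -0.039, "dz": 0.0, "rx": 0.0, "ry": 0.0, "rz": 1.5, "gripper": 0.53}, {"dx": 0.026, "dy": -0.039, "dz": 0.0, "rx": 0.0, "ry": 0.0, "rz": 1.5, "gripper": 0.53}, {"dx": 0.026, "dy": -0.039, "dz": 0.0, "rx": 0.0, "ry": 0.0, "rz": 1.5, "gripper": 0.53}, {"dx": 0.026, "dy": -0.039, "dz": 0.0, "rx": 0.0, "ry": 0.0, "rz": 1.5, "gripper": 0.53}, {"dx": 0.0, "dy": 0.0, "dz": -0.03, "rx": 0.0, "ry": 0.0, "rz": 0.0, "gripper": 0.53}, {"dx": 0.0, "dy": 0.0, "dz": -0.03, "rx": 0.0, "ry": 0.0, "rz": 0.0, "gripper": 0.53}, {"dx": 0.0, "dy": 0.0, "dz": -0.025, "rx": 0.0, "ry": 0.0, "rz": 0.0, "gripper": 0.53}, {"dx": 0.0, "dy": 0.0, "dz": 0.0, "rx": 0.0, "ry": 0.0, "rz": 0.0, "gripper": 0.53}, {"dx": 0.0, "dy": 0.0, "dz": 0.0, "rx": 0.0, "ry": 0.0, "rz": 0.0, "gripper": 0.53}]}}

```text
t: 2.25
eef_pos: [562.2, -28.3, 141.0]
tcp_rot: [-1.57, -0.0, 1.775]
ft_force: [-0.2, 0.2, 0.4]
opening: 0.53
```

Run:
```python
from cell import env
import cv2
s=env.state();print(s['eef_pos'],s['tcp_rot'],s['ft_force'],s['opening'],s['t'])
w=env.read_camera("wrist");cv2.imwrite("pics/w1.png",w[:,:,::-1])
s=env.read_camera("side");cv2.imwrite("pics/s1.png",cv2.resize(s[140:290,240:440,::-1],None,fx=4,fy=4,interpolation=cv2.INTER_CUBIC))
```

```text
[562.15786541 -28.26569757 141.02235795] [-1.57037948e+00 -2.38267683e-04  1.77491508e+00] [-0.22713723  0.2170388   0.4211754 ] 0.5301713596236359 2.25
```

View pics/w1.png

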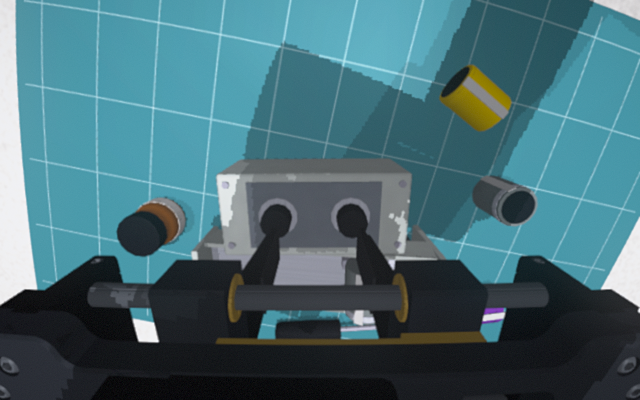

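View pics/s1.png

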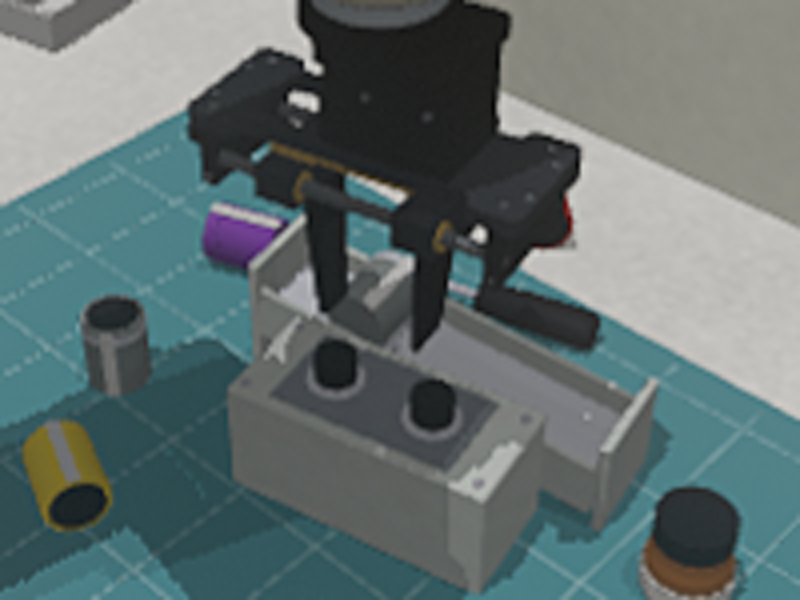

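In the wrist view, the key bezels are at about (278,217) and (350,217). Their midpoint gives a remaining shift of about +1.5 mm in x and -2.7 mm in y, which agrees with the triangulation. The side view shows the fingers straddling the key line and clear of the housing. Next I centre the hand and come down to just above contact.

>>> {"method": "jog_arm", "body": {"series": [{"dx": 0.0015, "dy": -0.0027, "dz": -0.015, "rx": 0.0, "ry": 0.0, "rz": 0.1, "gripper": 0.53}, {"dx": 0.0, "dy": 0.0, "dz": -0.013, "rx": 0.0, "ry": 0.0, "rz": 0.0, "gripper": 0.53}, {"dx": 0.0, "dy": 0.0, "dz": 0.0, "rx": 0.0, "ry": 0.0, "rz": 0.0, "gripper": 0.53}, {"dx": 0.0, "dy": 0.0, "dz": 0.0, "rx": 0.0, "ry": 0.0, "rz": 0.0, "gripper": 0.53}]}}

```text
t: 2.75
eef_pos: [563.6, -30.9, 113.0]
tcp_rot: [-1.571, -0.0, 1.777]
ft_force: [-1.1, -0.7, 0.2]
opening: 0.529
```

Run:
```python
from cell import env
import cv2
s=env.state();print(s['eef_pos'],s['tcp_rot'],s['ft_force'],s['opening'],s['t'])
a=env.read_camera("scene")[130:240,250:370,::-1];s=env.read_camera("side")[180:270,290:410,::-1]
a=a[:90]
cv2.imwrite("pics/s2.png",cv2.resize(cv2.vconcat([a,s]),None,fx=3.3,fy=3.3,interpolation=cv2.INTER_CUBIC))
```

```text
[563.56045944 -30.8712245  113.00444347] [-1.57081017e+00 -1.17803426e-04  1.77659088e+00] [-1.10634469 -0.71254722  0.1818134 ] 0.529064246877896 2.75
```

View pics/s2.png

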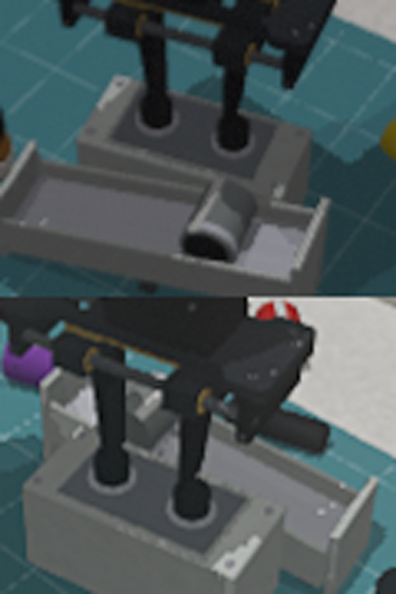

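Both views show each fingertip standing over its key. Tips are at z = 102 mm and the key tops at 96 mm. Pressing now: TCP from 113 to about 96.

>>> {"method": "jog_arm", "body": {"series": [{"dx": 0.0, "dy": 0.0, "dz": -0.005, "rx": 0.0, "ry": 0.0, "rz": 0.0, "gripper": 0.53}, {"dx": 0.0, "dy": 0.0, "dz": -0.005, "rx": 0.0, "ry": 0.0, "rz": 0.0, "gripper": 0.53}, {"dx": 0.0, "dy": 0.0, "dz": -0.004, "rx": 0.0, "ry": 0.0, "rz": 0.0, "gripper": 0.53}, {"dx": 0.0, "dy": 0.0, "dz": -0.003, "rx": 0.0, "ry": 0.0, "rz": 0.0, "gripper": 0.53}, {"dx": 0.0, "dy": 0.0, "dz": 0.0, "rx": 0.0, "ry": 0.0, "rz": 0.0, "gripper": 0.53}, {"dx": 0.0, "dy": 0.0, "dz": 0.0, "rx": 0.0, "ry": 0.0, "rz": 0.0, "gripper": 0.53}]}}

```text
t: 3.45
eef_pos: [563.9, -31.0, 95.8]
tcp_rot: [-1.572, 0.0, 1.777]
ft_force: [1.8, 0.9, 5.9]
opening: 0.532
```

Force is 5.9 N, which matches both springs near full travel. I'll ease onto the stops in small steps.

>>> {"method": "jog_arm", "body": {"series": [{"dx": 0.0, "dy": 0.0, "dz": -0.0005, "rx": 0.0, "ry": 0.0, "rz": 0.0, "gripper": 0.53}, {"dx": 0.0, "dy": 0.0, "dz": -0.0005, "rx": 0.0, "ry": 0.0, "rz": 0.0, "gripper": 0.53}, {"dx": 0.0, "dy": 0.0, "dz": 0.0, "rx": 0.0, "ry": 0.0, "rz": 0.0, "gripper": 0.53}]}}

```text
t: 3.75
eef_pos: [563.9, -31.0, 95.3]
tcp_rot: [-1.572, 0.0, 1.777]
ft_force: [0.5, 0.1, 10.8]
opening: 0.531
```

>>> {"method": "jog_arm", "body": {"series": [{"dx": 0.0, "dy": 0.0, "dz": -0.0007, "rx": 0.0, "ry": 0.0, "rz": 0.0, "gripper": 0.53}, {"dx": 0.0, "dy": 0.0, "dz": 0.0, "rx": 0.0, "ry": 0.0, "rz": 0.0, "gripper": 0.53}, {"dx": 0.0, "dy": 0.0, "dz": 0.0, "rx": 0.0, "ry": 0.0, "rz": 0.0, "gripper": 0.53}]}}

```text
t: 4.05
eef_pos: [563.9, -31.0, 95.2]
tcp_rot: [-1.572, 0.001, 1.777]
ft_force: [-2.7, 1.5, 18.0]
opening: 0.533
```

Run:
```python
from cell import env
import cv2
s=env.state();print(s['eef_pos'],s['ft_force'],s['moment'],s['opening'],s['t'])
def g():
    a=env.read_camera("scene")[140:230,240:360,::-1];s=env.read_camera("side")[180:270,290:410,::-1]
    return cv2.resize(cv2.vconcat([a,s]),None,fx=3.3,fy=3.3,interpolation=cv2.INTER_CUBIC)
cv2.imwrite("pics/s3.png",cv2.hconcat([g(),g()]))
```

```text
[563.9470316  -30.98460573  95.16685901] [-2.67140164  1.49629475 17.96485979] [0.24495683 0.47271637 0.00903607] 0.5333314674464017 4.05
```

View pics/s3.png

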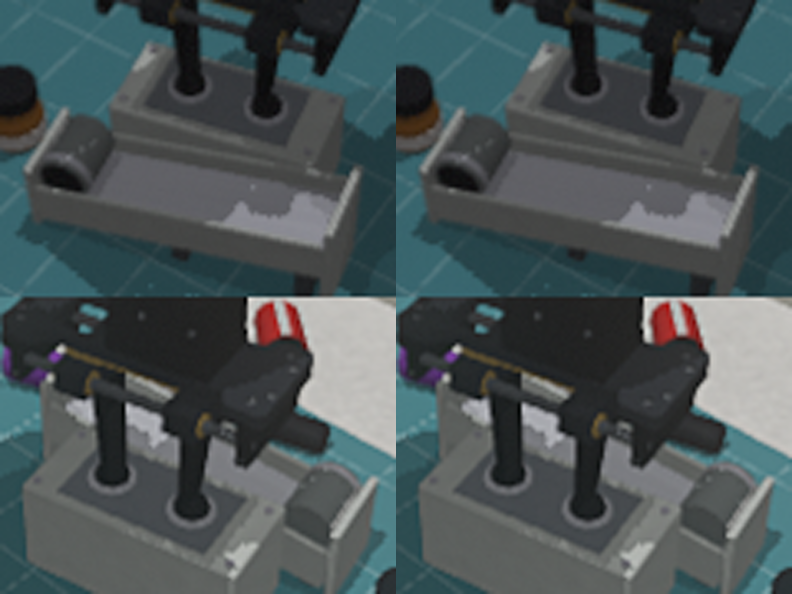

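The capacitor now lies against the end stop in both views, at scene crop (75,150) px, and is the same in two consecutive frames. I'll press a touch more so both keys are surely on their stops, hold for 1 s, and check that it is still.

>>> {"method": "jog_arm", "body": {"series": [{"dx": 0.0, "dy": 0.0, "dz": -0.0004, "rx": 0.0, "ry": 0.0, "rz": 0.0, "gripper": 0.53}, {"dx": 0.0, "dy": 0.0, "dz": 0.0, "rx": 0.0, "ry": 0.0, "rz": 0.0, "gripper": 0.53}, {"dx": 0.0, "dy": 0.0, "dz": 0.0, "rx": 0.0, "ry": 0.0, "rz": 0.0, "gripper": 0.53}, {"dx": 0.0, "dy": 0.0, "dz": 0.0, "rx": 0.0, "ry": 0.0, "rz": 0.0, "gripper": 0.53}, {"dx": 0.0, "dy": 0.0, "dz": 0.0, "rx": 0.0, "ry": 0.0, "rz": 0.0, "gripper": 0.53}, {"dx": 0.0, "dy": 0.0, "dz": 0.0, "rx": 0.0, "ry": 0.0, "rz": 0.0, "gripper": 0.53}, {"dx": 0.0, "dy": 0.0, "dz": 0.0, "rx": 0.0, "ry": 0.0, "rz": 0.0, "gripper": 0.53}, {"dx": 0.0, "dy": 0.0, "dz": 0.0, "rx": 0.0, "ry": 0.0, "rz": 0.0, "gripper": 0.53}]}}

```text
t: 5.05
eef_pos: [564.0, -31.0, 95.1]
tcp_rot: [-1.573, 0.001, 1.777]
ft_force: [-4.0, 1.0, 21.4]
opening: 0.528
```

Run:
```python
from cell import env
import cv2,numpy as np
s=env.state();print(s['eef_pos'],s['ft_force'],s['moment'],s['t'])
def g():
    a=env.read_camera("scene")[140:230,240:360,::-1];s=env.read_camera("side")[180:270,290:410,::-1]
    return cv2.resize(cv2.vconcat([a,s]),None,fx=3.3,fy=3.3,interpolation=cv2.INTER_CUBIC)
n=g();o=cv2.imread("pics/s3.png")[:,:n.shape[1]]
d=np.abs(n.astype(int)-o).max(2);cv2.imwrite("pics/s4.png",n)
print("cap diff scene",d[100:200,20:130].mean(),d[100:200,20:130].max(),"side",d[460:550,280:380].mean(),d[460:550,280:380].max())
```

```text
[563.99442608 -31.00368636  95.13368795] [-3.98438305  0.96099141 21.38375206] [ 0.29224758  0.79132552 -0.01291415] 5.05
cap diff scene 1.1730909090909092 6 side 0.8787777777777778 3
```

The capacitor is still: frames 1 s apart differ only by noise. Now I lift straight up, well clear.

>>> {"method": "jog_arm", "body": {"series": [{"dx": 0.0, "dy": 0.0, "dz": 0.005, "rx": 0.0, "ry": 0.0, "rz": 0.0, "gripper": 0.53}, {"dx": 0.0, "dy": 0.0, "dz": 0.01, "rx": 0.0, "ry": 0.0, "rz": 0.0, "gripper": 0.53}, {"dx": 0.0, "dy": 0.0, "dz": 0.02, "rx": 0.0, "ry": 0.0, "rz": 0.0, "gripper": 0.53}, {"dx": 0.0, "dy": 0.0, "dz": 0.04, "rx": 0.0, "ry": 0.0, "rz": 0.0, "gripper": 0.53}, {"dx": 0.0, "dy": 0.0, "dz": 0.04, "rx": 0.0, "ry": 0.0, "rz": 0.0, "gripper": 0.53}, {"dx": 0.0, "dy": 0.0, "dz": 0.03, "rx": 0.0, "ry": 0.0, "rz": 0.0, "gripper": 0.53}, {"dx": 0.0, "dy": 0.0, "dz": 0.0, "rx": 0.0, "ry": 0.0, "rz": 0.0, "gripper": 0.53}, {"dx": 0.0, "dy": 0.0, "dz": 0.0, "rx": 0.0, "ry": 0.0, "rz": 0.0, "gripper": 0.53}, {"dx": 0.0, "dy": 0.0, "dz": 0.0, "rx": 0.0, "ry": 0.0, "rz": 0.0, "gripper": 0.53}]}}

```text
t: 6.05
eef_pos: [562.8, -30.9, 237.3]
tcp_rot: [-1.569, -0.001, 1.777]
ft_force: [1.0, -0.0, -0.7]
opening: 0.53
```

Run:
```python
from cell import env
from h import *
s=env.state();print(s['eef_pos'],s['ft_force'],s['qvel'].round(3),s['t'])
sc=env.read_camera("scene")[:,:,::-1];sd=env.read_camera("side")[:,:,::-1]
cv2.imwrite("pics/s5.png",cv2.resize(cv2.vconcat([sc[140:230,230:400],sd[180:270,240:410]]),None,fx=3.3,fy=3.3,interpolation=cv2.INTER_CUBIC))
```

```text
[562.82600768 -30.88731267 237.3003665 ] [ 1.04298199 -0.03107649 -0.7308961 ] [-0.001  0.01  -0.002  0.002  0.     0.001] 6.05
```

View pics/s5.png

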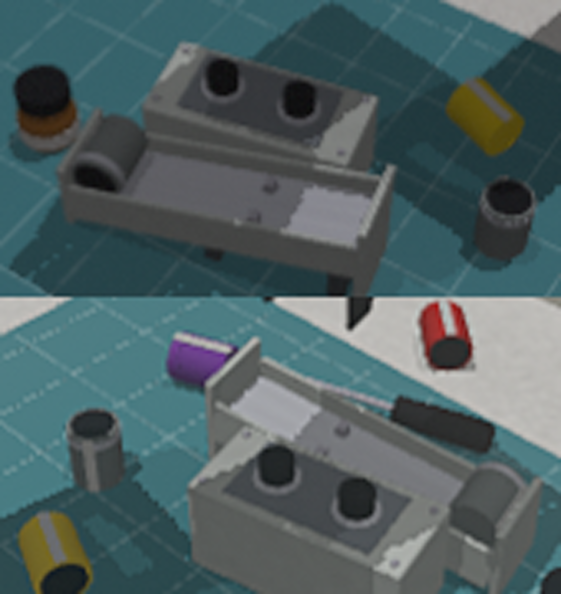

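Both keys are up again and both pins have risen behind the capacitor. It rests against the low end stop, the hand is clear, and the bystanders are where they were.

```bash
python3 -c "
from cell import env
print(env.job_done())"
```

```text
the job is handed in; nothing more can be done
None
```

I pressed both keys down together, one fingertip on each, and the grey capacitor rolled to the low end stop and lies still there. I held both keys down about 1 s after the first picture of it there, then lifted straight up and handed in at about 6.2 s.

- **Press:** the measured tip height of about 84 mm matches full travel. The force was 21 N at the end of the hold, well above the roughly 6 N both springs need. I judged both keys to be on their stops from that height and force. The force and moment readings could not separate the two keys.
- **Capacitor:** before release, pictures 1 s apart differed only by noise. The pictures after the lift show it still against the end stop.
- **After release:** both keys are up, both pins have risen again, and the hand is about 130 mm above the keys with no contact force. The spare can, jar, driver and coloured look-alikes appear undisturbed.

No check failed. My estimates of the key positions from the different cameras disagreed by up to about 2 mm, which is small against the 24 mm keys.

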